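# Stack slide cassettes in a slide case and close the lid

## Task

Stack the three dark grey slide cassettes lying flat in one neat pile, edges flush, square and centred on the deck of the open slide case, with every clipped corner at the case's front-left corner (front is the side away from the hinge, left as seen from the robot); then lower the lid until it is fully closed. The cassettes lie at both sides of the case, two of them one on the other. Do not push aside or knock over the small bottle and the flask that stand beside them.

Things in the scene. Friction and masses are not known exactly. Their poses are not given: they have to be found in the camera images.
- case: Grey metal slide case with a deep hinged cover, standing open and empty, fixed to the bench; base 90 x 126 x 33 mm (x, y, z), 68 mm tall when closed. Origin: centre of its underside; +x points to its hinge (back), +y to its left seen from the robot. Its flat deck, 86 x 122 mm, is 30 mm above the bench inside a 2 mm rim that stands 3 mm over the deck. The closed lid leaves 36 mm over the deck.
- case_deck (a point): Centre of the deck's upper surface, 30 mm above the case's origin; axes as the case.
- case_lid (a joint): Lid hinge angle in rad: 0 fully closed, 1.92 fully open (leaning back). A stiff hinge: the lid stays where it is left; 1 to 2 N at its front edge moves it.
- case_lid_hinge (a point): Middle of the lid's hinge axis (along the case's y), 47 mm behind the case's origin, 34 mm up. Axes turn with the lid and match the case's when it is closed. In this frame the lid is a hollow shell with 2 mm walls: x -93 to -1, y +-65, z 0 to 34 mm (flat outer top at z = 34, open below).
- case_lid_lip (a point): Outer edge of the lifting lip (34 mm wide, 10 mm deep, 3 mm thick) at the lower front edge of the lid; moves with the lid.
- cassette_a: Flat rigid dark grey slide cassette, 66 x 58 x 9 mm (x, y, z), the corner at its -x +y side clipped off by 14 mm at 45 degrees, paper label on top; all three cassettes are alike; 50 g or so. Origin: centre of its underside (of the 66 x 58 outline). Lies on the bench at one side of the case.
- cassette_a_clip (a point): Middle of the clipped corner's edge on the cassette's top face, at (-26, 22, 9) mm in the cassette's frame.
- cassette_b: Flat rigid dark grey slide cassette, 66 x 58 x 9 mm (x, y, z), the corner at its -x +y side clipped off by 14 mm at 45 degrees, paper label on top; all three cassettes are alike; 50 g or so. Origin: centre of its underside (of the 66 x 58 outline). Lies on the bench at the other side of the case.
- cassette_b_clip (a point): Middle of the clipped corner's edge on the cassette's top face, at (-26, 22, 9) mm in the cassette's frame.
- cassette_c: Flat rigid dark grey slide cassette, 66 x 58 x 9 mm (x, y, z), the corner at its -x +y side clipped off by 14 mm at 45 degrees, paper label on top; all three cassettes are alike; 50 g or so. Origin: centre of its underside (of the 66 x 58 outline). Lies askew on top of cassette_a, so it must come off first.
- cassette_c_clip (a point): Middle of the clipped corner's edge on the cassette's top face, at (-26, 22, 9) mm in the cassette's frame.
- small_bottle: Bystander, loose, must stay standing where it is: small lab bottle with blue screw cap, 44 mm diameter, 77 mm tall. Origin: centre of its underside.
- flask: Bystander, loose, must stay standing where it is: volumetric flask, round bulb 41 mm diameter, thin neck, 168 mm tall. Origin: centre of its underside.
- amber_bottle: Bystander, fixed: amber reagent bottle, 60 mm diameter, 162 mm tall, behind the work on the left. Origin: centre of its underside.
- lab_bottle: Bystander, fixed: clear lab bottle with blue cap, 69 mm diameter, 177 mm tall, behind the work on the right. Origin: centre of its underside.
Not all that is in view belongs to the job. What is shaped like the cassette_b but orange or pink is not meant.

How it is judged:
At the end, for the whole second after the job is handed in: The cassettes lie level, label up, in one pile on the deck: each centre within 7 mm of the deck's centre and turned within 0.1 rad of the case, within 5 mm and 0.08 rad of one another, clipped corners front-left; lid closed (under 0.04 rad), all at rest (value of joint case_lid below 0.04 rad and horizontal distance between each of cassette_a, cassette_b, cassette_c and case_deck below 0.007 m and angle between the x axis of each of cassette_a, cassette_b, cassette_c and the x axis of case, either way round below 0.1 rad and angle between each of cassette_a, cassette_b, cassette_c's own z axis and vertical below 0.05 rad and x of each of cassette_a_clip, cassette_b_clip, cassette_c_clip in the frame of case below -0.005 m and y of each of cassette_a_clip, cassette_b_clip, cassette_c_clip in the frame of case above 0.005 m and z of cassette_a in the frame of case between 0.027 and 0.053 m and linear speed of each of cassette_a, cassette_b, cassette_c below 0.01 m/s and z of cassette_b in the frame of case between 0.027 and 0.053 m and z of cassette_c in the frame of case between 0.027 and 0.053 m and horizontal distance between cassette_a and cassette_b below 0.005 m and angle between the x axis of cassette_a and the x axis of cassette_b, either way round below 0.08 rad and horizontal distance between each of cassette_a, cassette_b and cassette_c below 0.005 m and angle between the x axis of each of cassette_a, cassette_b and the x axis of cassette_c, either way round below 0.08 rad); the robot touches nothing.
It fails at once if the small bottle or the flask is pushed more than 30 mm (distance of any of small_bottle, flask from where it was at the start of the episode above 0.03 m).
It fails at once if the small bottle or the flask is tipped over (angle between any of small_bottle, flask's own z axis and vertical above 0.35 rad).
It also fails if it takes over 72 s, if anything falls off the work surface, if the arm or the gripper's body presses on something with over 40 N, if the wrist force passes 120 N, or if a joint passes its speed limit or range.

## Robot

A 6-joint arm with a two-finger parallel gripper is mounted at the origin on a cart in front of the work surface, level with it; the furniture and walls round the work are solid. World frame = base frame: x ahead of the robot, y to its left, z up, the work surface at z = 0. Lengths are in m, angles in rad, forces in N, time in s.
With the tool pointing down it reaches from about 0.4 to 0.825 m from the base axis. Payload 7 kg.
Tool frame: the origin (TCP) lies on the centre line of the jaws, within the pads' length; the fingertips stand 22 mm ahead of it and the grasp point (between the pads) lies 3 mm ahead of it; z points along the fingers, y is the direction in which the jaws open and shut (so a half turn about z gives the same grasp; the last joint's range is limited). The gripper opens to 88 mm and grips with 3 to 60 N. Pads are 19 mm wide; open, the fingers measure 130 mm over their backs; the gripper's body (78 mm by 193 mm) begins 47 mm behind the grasp point.
Start: joints at [1.554, 0.359, 0.012, 0, -1.224, -0.288], TCP at [0.203, 0.644, 0.221] pointing down, gripper open.
Joint ranges: [-3.07, 3.07], [-1.43, 2.12], [-1.02, 1.25], [-3.03, 1.67], [-3.05, -0], [-3.03, 3.03]. Speed limits (rad/s): [2.39, 2.39, 3.01, 3.14, 3.14, 3.14].

## Interface

Orientations are given as [roll, pitch, yaw] about the fixed x, y, z axes, in that order (R = Rz(yaw) Ry(pitch) Rx(roll)).
In Python, from station import arm gives the robot as it stands. The module is installed in compiled form; this text tells all that it offers.
- The arm moves only by the tool arm_command, never from a script. Its argument "motion" is a list of rows, each a list of 3 entries, a list of its own where there are three numbers: the shift along the tool's x, y, z in mm, then the turn, a rotation vector about the tool's x, y, z in degrees, then the opening, from 0 (shut) to 1 (fully open). In form: [[[tx, ty, tz], [wx, wy, wz], grip], ...]. A call has 1 to 20 rows; each row shifts and turns the commanded pose from where the row before left it, along the tool's axes as they then stand; what a row does not reach is not made up. A row lasts 1/12 s, in which the tool goes at most 41.7 mm and 7.16 degrees, less where a joint would pass 70% of its speed; a pose out of reach is approached as far as the arm can. A call is refused whole if a number of a shift passes 41.7 or a number of a turn 7.16, either way. A call with a gripper value outside its range is refused whole. The fingers move at their own pace and stop on an object; "newtons" is the grip in N (left out, the last holds). Time passes only in rows, so rows that do not move let the fingers close. It gives the time, the measured TCP pose, the force and the opening at its end, in the units of the state.
- arm.get_state(): the state, without advancing time (a new reading comes with each control period).
- arm.grab_frame(name): name is "side" or "top" or "wrist"; returns the picture (480x640x3 uint8, red, green, blue); there is no depth.
- arm.camera_info(name): a dict with "fov_y" (degrees; the focal length in pixels is half the picture's height over the tangent of half this angle, whatever the lens; pixels are square), "cx", "cy" (the principal point, pixels), "k1" (the pictures are not rectified: a ray, as slopes to the right and down, at radius r is drawn at 1 + k1 r^2 times it, then the intrinsics apply), "view" (4x4, takes a point from world to camera coordinates); the wrist camera has in their place "tool_from_camera" (4x4, takes a point from camera to tool coordinates, whose origin is the TCP and whose axes are the flange's). Camera axes: x right, y down, z forward; pixel columns grow to the right and rows downward; lengths in m; the calibration is good to about 2 mm. A picture is of the moment at which its call begins: read the wrist's pose just before it. camera_info takes no time and is no camera call.
- arm.job_done(): hands the job in, once; it reports no verdict.
The state is a dict: "t": time; "q": joint angles; "qd": joint speeds; "joint_efforts": joint torques, N m; "eef_pos": TCP position; "ee_rot": TCP orientation; "force": force on the tool from outside, world axes, zero at the start; "moment": the same for the moment, N m; "width": finger opening in m.
Only numpy, scipy, OpenCV 4.12 (cv2) and the standard library are available. Lean on these libraries where they do the work, as an engineer would, in place of code of your own. Each camera call takes 0.05 s, during which the arm holds its last target. There are 200 camera calls.

## Working session

There is one attempt and no reset: what is moved stays moved. The work goes in short steps, Python scripts to look and compute and a tool call to move; the robot and the scene stay as the last step left them, time stands still between calls to the robot, and variables do not carry over. Pictures are saved under pics/ and viewed, on a budget of 10 in all, crops included, one or two more only if the job needs it, and the job is handed in when it is done.

Besides the shell and the picture viewer there is one more tool, called after ">>>" in YAML: its name, and indented under it one key for each argument. arm_command: Moves the arm, as the interface text tells. Its arguments: {"type":"object","properties":{"motion":{"type":"array","items":{"type":"array"}},"newtons":{"type":"number"}},"required":["motion"]}

```bash
mkdir -p pics
python3 - <<'E'
from station import arm
import cv2,numpy as np
np.set_printoptions(precision=4,suppress=True)
s=arm.get_state(); print(s)
for n in ("top","side"):
    cv2.imwrite(f"pics/{n}0.png",arm.grab_frame(n)[:,:,::-1])
for n in ("top","side","wrist"): print(n,arm.camera_info(n))
E
```

```text
{'t': 0.0, 'q': array([ 1.5541,  0.3594,  0.0111, -0.0003, -1.2241, -0.2881]), 'qd': array([-0.    ,  0.    ,  0.0003, -0.0019, -0.0002,  0.0015]), 'joint_efforts': array([  0.0019, -58.2718,  29.3037,   6.9967,   0.0068,  -0.0002]), 'eef_pos': array([0.2025, 0.6434, 0.2203]), 'ee_rot': array([ 3.14  , -0.0002, -0.3049]), 'force': array([-0.905 , -0.428 ,  0.1553]), 'moment': array([-0.0367,  0.0493,  0.0389]), 'width': 0.08783821088179494}
top {'fov_y': 51.51112522312631, 'cx': 314.2524430294345, 'cy': 243.78840466536917, 'k1': -0.06328867088983277, 'view': array([[-0.017 , -0.9996,  0.0212, -0.0085],
       [-0.9974,  0.0154, -0.0709,  0.5365],
       [ 0.0705, -0.0223, -0.9973,  1.1252],
       [ 0.    ,  0.    ,  0.    ,  1.    ]])}
side {'fov_y': 51.41543515455429, 'cx': 313.185948165228, 'cy': 254.09239852507918, 'k1': -0.04169632098664517, 'view': array([[ 0.9998, -0.0073,  0.0178, -0.5225],
       [ 0.0117, -0.5005, -0.8657,  0.0588],
       [ 0.0153,  0.8657, -0.5003,  1.4416],
       [ 0.    ,  0.    ,  0.    ,  1.    ]])}
wrist {'fov_y': 64.53185686668586, 'cx': 320.14452853230887, 'cy': 234.3524518834419, 'k1': -0.07605050581607643, 'tool_from_camera': array([[ 0.0005, -0.9558, -0.294 ,  0.0805],
       [ 1.    ,  0.0003,  0.0006,  0.0005],
       [-0.0005, -0.294 ,  0.9558, -0.1644],
       [ 0.    ,  0.    ,  0.    ,  1.    ]])}
```

View pics/top0.png

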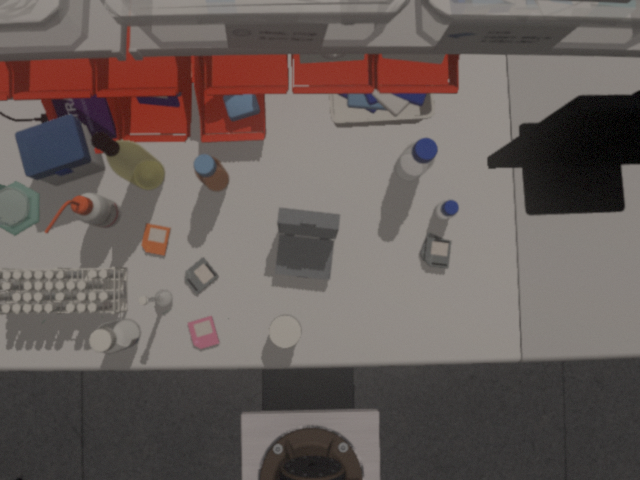

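View pics/side0.png

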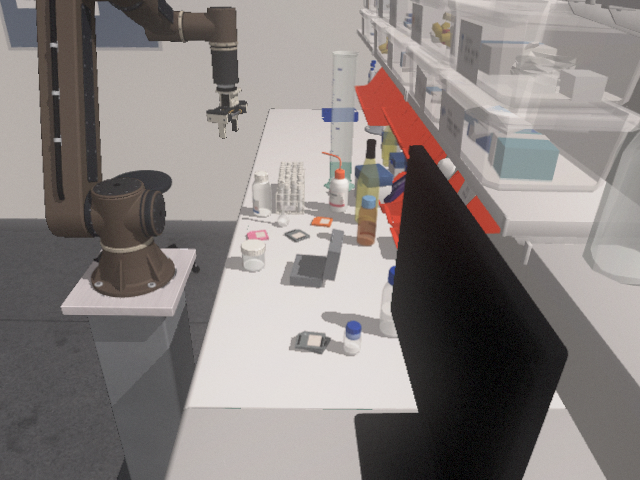

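```bash
cat > h.py <<'E'
from station import arm
import cv2,numpy as np
from scipy.spatial.transform import Rotation as Ro
np.set_printoptions(precision=4,suppress=True)
def cam(n,s=None):
    c=arm.camera_info(n); f=240/np.tan(np.radians(c['fov_y'])/2)
    if n=='wrist':
        T=np.eye(4);T[:3,:3]=Ro.from_euler('xyz',s['ee_rot']).as_matrix();T[:3,3]=s['eef_pos']
        V=T@c['tool_from_camera']
    else: V=np.linalg.inv(c['view'])
    return dict(f=f,cx=c['cx'],cy=c['cy'],k=c['k1'],V=V)
def ray(c,p):
    d=(np.atleast_2d(p)-[c['cx'],c['cy']])/c['f']; u=d.copy()
    for _ in range(20): u=d/(1+c['k']*(u**2).sum(1,keepdims=True))
    return np.c_[u,np.ones(len(u))]@c['V'][:3,:3].T
def onz(c,p,z):
    r=ray(c,p);o=c['V'][:3,3];return (o+r*((z-o[2])/r[:,2:]))[:,:3]
def proj(c,P):
    W=np.linalg.inv(c['V']);q=np.atleast_2d(P)@W[:3,:3].T+W[:3,3];u=q[:,:2]/q[:,2:]
    return u*(1+c['k']*(u**2).sum(1,keepdims=True))*c['f']+[c['cx'],c['cy']]
def grab(n,name=None):
    s=arm.get_state(); im=arm.grab_frame(n)[:,:,::-1].copy()
    if name: cv2.imwrite(f'pics/{name}.png',im)
    return im,cam(n,s),s
E
python3 - <<'E'
from h import *
im=cv2.imread('pics/top0.png');c=cam('top')
for nm,p,z in (('b',(202,275),.009),('a/c',(437,250),.018),('case',(305,248),.03),('flask',(164,298),.02),('bottlecap',(450,208),.077)):
    print(nm,onz(c,p,z))
t=[cv2.resize(im[y:y+100,x:x+100],(400,400),interpolation=3) for x,y in((140,230),(390,180),(255,190))]
t=[cv2.convertScaleAbs(a,alpha=1.6) for a in t]
cv2.imwrite('pics/crop.png',cv2.resize(np.hstack(t),(800,267),interpolation=3))
E
```

```text
b [[0.4688 0.2428 0.009 ]]
a/c [[ 0.5175 -0.3021  0.018 ]]
case [[0.5262 0.0042 0.03  ]]
flask [[0.4175 0.3277 0.02  ]]
bottlecap [[ 0.6071 -0.3186  0.077 ]]
```

View pics/crop.png

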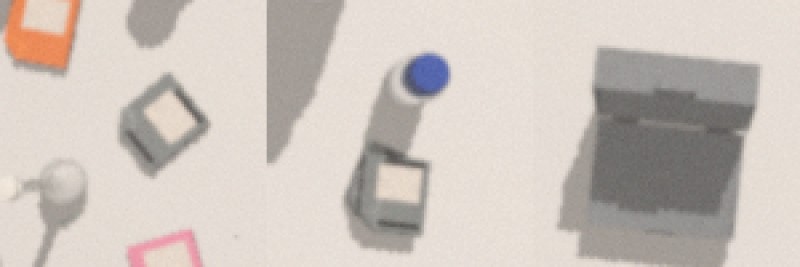

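>>> arm_command:
  motion:
    - [[32,22,0],[0,0,0],1]
    - [[32,22,0],[0,0,0],1]
    - [[32,22,0],[0,0,0],1]
    - [[32,22,0],[0,0,0],1]
    - [[32,22,0],[0,0,0],1]
    - [[32,22,0],[0,0,0],1]
    - [[32,22,0],[0,0,0],1]
    - [[32,22,0],[0,0,0],1]
    - [[32,22,0],[0,0,0],1]
    - [[32,22,0],[0,0,0],1]
    - [[32,22,0],[0,0,0],1]
    - [[32,22,0],[0,0,0],1]
    - [[32,22,0],[0,0,0],1]
    - [[0,0,0],[0,0,-5.8],1]
    - [[0,0,0],[0,0,-5.8],1]
    - [[0,0,0],[0,0,-5.8],1]
    - [[0,0,0],[0,0,0],1]

```text
t: 1.52
eef_pos: [0.5136, 0.2456, 0.2208]
ee_rot: [3.141, 0.001, 0.002]
force: [0.3, 0.8, 0.3]
width: 0.0873
```

Run:
```python
from h import *
im,c,s=grab('wrist','w1'); print(s['eef_pos'],s['ee_rot'],s['q'],s['t'])
np.savez('w1.npz',**c)
```

```text
[0.5136 0.2456 0.2208] [3.1411 0.0007 0.0024] [ 0.7895  0.1866 -0.2257 -0.0002 -1.1594  0.7837] 1.5167
```

View pics/w1.png

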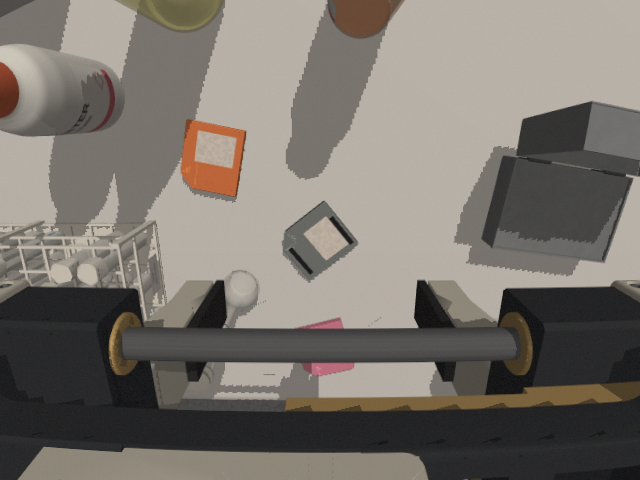

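```bash
cat >> h.py <<'E'
def ortho(im,c,x0,y0,z,half=.06,mm=.4):
    "orthophoto at height z: up = +x, left = +y; px = mm"
    n=int(2*half*1000/mm); i=(np.arange(n)+.5)*mm/1000
    Y,X=np.meshgrid(y0+half-i,x0+half-i); P=np.stack([X,Y,np.full_like(X,z)],-1).reshape(-1,3)
    m=proj(c,P).astype(np.float32).reshape(n,n,2)
    return cv2.remap(im,m[...,0],m[...,1],cv2.INTER_LINEAR)
def rect(o,x0,y0,thr,half=.06,mm=.4):
    g=cv2.GaussianBlur(cv2.cvtColor(o,6),(5,5),0); m=(g<thr).astype(np.uint8)
    m=cv2.morphologyEx(m,cv2.MORPH_OPEN,np.ones((7,7)))
    cs,_=cv2.findContours(m,cv2.RETR_EXTERNAL,2); k=len(o)/2
    cs=[q for q in cs if cv2.contourArea(q)>2000]
    q=min(cs,key=lambda q:np.hypot(*(q.reshape(-1,2).mean(0)-k)))
    h=cv2.convexHull(q); r=cv2.minAreaRect(h); ap=cv2.approxPolyDP(h,6,True).reshape(-1,2)
    W=lambda p:np.c_[x0+half-p[:,1]*mm/1e3,y0+half-p[:,0]*mm/1e3]
    return W(np.array([r[0]])),np.array(r[1])*mm,W(ap),q
E
python3 - <<'E'
from h import *
im=cv2.imread('pics/w1.png');c=dict(np.load('w1.npz'))
x0,y0=onz(c,(320,240),.009)[0,:2];print(x0,y0)
o=ortho(im,c,x0,y0,.009)
print([im[p[1],p[0]] for p in((295,235),(310,262),(370,250),(310,170),(300,256))])
for thr in (85,110,125):
    C,d,ap,q=rect(o,x0,y0,thr); print(thr,C,d,ap*1000)
cv2.drawContours(o,[q],-1,(0,0,255),1)
P=onz(c,np.array([(560,210)]),.033)[0]; o2=ortho(im,c,P[0],P[1],.033,.09,.6); print(P)
cv2.imwrite('pics/o1.png',np.hstack([cv2.resize(o,(400,400)),cv2.resize(o2,(400,400))]))
E
```

```text
0.4717840117871693 0.24464177744893822
[array([100, 106, 105], dtype=uint8), array([ 96, 101, 100], dtype=uint8), array([165, 175, 182], dtype=uint8), array([110, 116, 120], dtype=uint8), array([73, 76, 76], dtype=uint8)]Traceback (most recent call last):
  File "<stdin>", line 7, in <module>
  File "h.py", line 36, in rect
    q=min(cs,key=lambda q:np.hypot(*(q.reshape(-1,2).mean(0)-k)))
ValueError: min() iterable argument is empty
```

```bash
python3 - <<'E'
s=open('h.py').read()
s=s.replace("m=(g<thr).astype(np.uint8)","b=cv2.GaussianBlur(o,(7,7),0).astype(int); m=((g<thr)&(b[...,2]-b[...,0]<8)).astype(np.uint8)").replace("np.ones((7,7)))","np.ones((5,5)))")
open('h.py','w').write(s)
E
cat > t.py <<'E'
from h import *
im=cv2.imread('pics/w1.png');c=dict(np.load('w1.npz'))
x0,y0=.4718,.2446
o=ortho(im,c,x0,y0,.009)
for thr in (108,112,118):
    C,d,ap,q=rect(o,x0,y0,thr); print(thr,C,d,'\n',ap*1000)
cv2.drawContours(o,[q],-1,(0,0,255),1)
P=onz(c,np.array([(560,210)]),.033)[0]; o2=ortho(im,c,P[0],P[1],.033,.09,.6); print(P)
cv2.imwrite('pics/o1.png',np.hstack([cv2.resize(o,(400,400)),cv2.resize(o2,(400,400))]))
E
python3 t.py
```

```text
108 [[0.4704 0.249 ]] [59.3567 66.948 ] 
 [[513.  241. ]
 [467.8 207.4]
 [428.2 257.4]
 [458.2 281.4]
 [479.  281.4]]
112 [[0.4704 0.249 ]] [59.3548 66.969 ] 
 [[513.  241. ]
 [467.8 207. ]
 [427.8 257. ]
 [458.2 281.4]
 [477.8 281.8]
 [487.  275.8]]
118 [[0.4705 0.2489]] [59.4635 67.0974] 
 [[513.4 241. ]
 [468.2 206.6]
 [427.8 257. ]
 [460.2 283. ]
 [477.8 281.8]
 [487.  275.8]]
[0.511  0.0088 0.033 ]
```

View pics/o1.png

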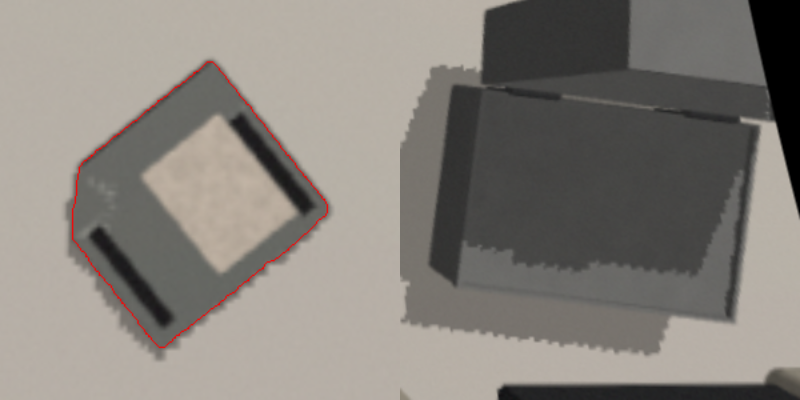

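```bash
cat >> h.py <<'E'
def go(s,x,y,z,yaw=None):
    "tool-frame shift (mm) and yaw turn (deg about tool z) from state to target"
    R=Ro.from_euler('xyz',s['ee_rot']).as_matrix(); d=(np.array([x,y,z])-s['eef_pos'])*1000
    print('shift tool',R.T@d, 'turn tz', None if yaw is None else -(yaw-np.degrees(s['ee_rot'][2])))
def off(s,x,y,z,yaw):
    "shift in a tool frame that has already been turned to yaw"
    R=(Ro.from_euler('z',yaw,degrees=True)*Ro.from_euler('x',180,degrees=True)).as_matrix()
    print('turn',-(yaw-np.degrees(s['ee_rot'][2])),'then shift',R.T@((np.array([x,y,z])-s['eef_pos'])*1000))
E
python3 - <<'E'
from h import *
c=dict(np.load('w1.npz'));print(onz(c,(240,288),.02))
off(arm.get_state(),.4704,.249,.1,-52.5)
E
```

```text
[[0.4218 0.329  0.02  ]]
turn 52.316052181183174 then shift [-28.713   32.3046 120.9332]
```

>>> arm_command:
  motion:
    - [[0,0,0],[0,0,6.54],1]
    - [[0,0,0],[0,0,6.54],1]
    - [[0,0,0],[0,0,6.54],1]
    - [[0,0,0],[0,0,6.54],1]
    - [[0,0,0],[0,0,6.54],1]
    - [[0,0,0],[0,0,6.54],1]
    - [[0,0,0],[0,0,6.54],1]
    - [[0,0,0],[0,0,6.54],1]
    - [[-29,32,0],[0,0,0],1]
    - [[0,0,35],[0,0,0],1]
    - [[0,0,35],[0,0,0],1]
    - [[0,0,35],[0,0,0],1]
    - [[0,0,35],[0,0,0],1]
    - [[0,0,0],[0,0,0],1]

```text
t: 2.73
eef_pos: [0.4683, 0.2468, 0.0753]
ee_rot: [3.131, -0.0, -0.918]
force: [-1.3, -2.1, -0.5]
width: 0.0878
```

Run:
```python
from h import *
s=arm.get_state();go(s,.4704,.249,.0245,-52.5);print(s['eef_pos'])
```

```text
shift tool [-0.5082 -3.5904 50.743 ] turn tz -0.12475875872559072
[0.4683 0.2468 0.0753]
```

>>> arm_command:
  motion:
    - [[0,0,25],[0,0,0],1]
    - [[0,0,15],[0,0,0],1]
    - [[0,0,5],[0,0,0],1]
    - [[0,0,0],[0,0,0],1]
    - [[0,0,0],[0,0,0],1]

```text
t: 3.15
eef_pos: [0.4727, 0.2502, 0.0376]
ee_rot: [-3.14, -0.0, -0.915]
force: [0.4, 1.5, 0.6]
width: 0.0875
```

Run:
```python
from h import *
s=arm.get_state();go(s,.4704,.249,.0245,-52.5);print(s['eef_pos'],s['ee_rot'],s['force'])
```

```text
shift tool [-0.4917  2.5578 13.142 ] turn tz 0.08956130901076875
[0.4727 0.2502 0.0376] [-3.1404 -0.0002 -0.9147] [0.4075 1.5297 0.5674]
```

>>> arm_command:
  motion:
    - [[0,1,6],[0,0,0],1]
    - [[0,0,5],[0,0,0],1]
    - [[0,0,0],[0,0,0],1]
    - [[0,0,0],[0,0,0],1]

```text
t: 3.48
eef_pos: [0.4712, 0.2488, 0.0254]
ee_rot: [3.141, -0.0, -0.914]
force: [-0.4, -0.0, 0.2]
width: 0.0874
```

Good; close.

>>> arm_command:
  motion:
    - [[0,0,1],[0,0,0],0]
    - [[0,0,0],[0,0,0],0]
    - [[0,0,0],[0,0,0],0]
    - [[0,0,0],[0,0,0],0]
    - [[0,0,0],[0,0,0],0]
    - [[0,0,0],[0,0,0],0]
    - [[0,0,0],[0,0,0],0]
    - [[0,0,0],[0,0,0],0]
  newtons: 20

```text
t: 4.15
eef_pos: [0.4713, 0.2489, 0.0243]
ee_rot: [3.142, -0.0, -0.914]
force: [-0.3, -0.0, -0.3]
width: 0.0401
```

Run:
```python
from h import *
im,c,s=grab('wrist','w2'); print(s['eef_pos'],s['width'],s['force'])
```

```text
[0.4713 0.2489 0.0243] 0.04008237731322825 [-0.2913 -0.0324 -0.3005]
```

View pics/w2.png

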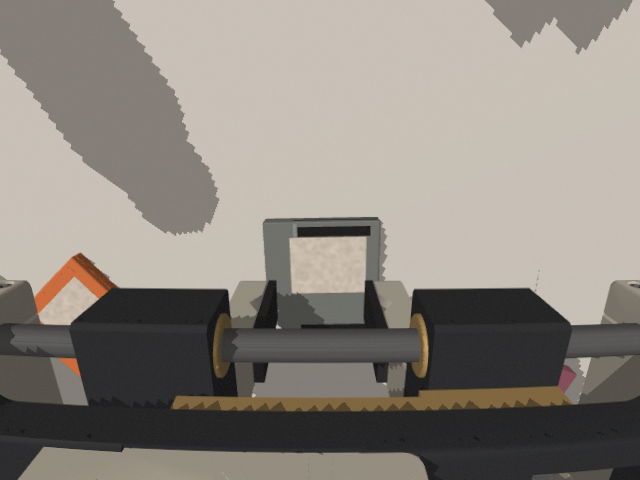

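>>> arm_command:
  motion:
    - [[0,0,0],[0,0,0],1]
    - [[0,0,0],[0,0,0],1]
    - [[0,0,0],[0,0,0],1]
    - [[0,0,0],[0,0,0],1]
    - [[0,0,0],[0,0,0],1]
    - [[0,0,0],[0,0,0],1]
    - [[0,0,0],[0,0,0],1]

```text
t: 4.78
eef_pos: [0.4712, 0.2489, 0.0243]
ee_rot: [-3.142, -0.0, -0.914]
force: [-0.3, -0.1, 0.9]
width: 0.0775
```

>>> arm_command:
  motion:
    - [[0,0,1.5],[0,0,0],1]
    - [[0,0,1.5],[0,0,0],1]
    - [[0,0,0],[0,0,0],1]
    - [[0,0,0],[0,0,0],1]

```text
t: 5.12
eef_pos: [0.4712, 0.2488, 0.0211]
ee_rot: [3.141, -0.0, -0.914]
force: [-0.4, -0.4, -0.1]
width: 0.0873
```

>>> arm_command:
  motion:
    - [[0,0,1.5],[0,0,0],1]
    - [[0,0,1.5],[0,0,0],1]
    - [[0,0,0],[0,0,0],1]
    - [[0,0,0],[0,0,0],1]

```text
t: 5.45
eef_pos: [0.4712, 0.2488, 0.0181]
ee_rot: [3.141, -0.0, -0.914]
force: [-0.3, 0.1, -0.3]
width: 0.0876
```

Run:
```python
from h import *
s=arm.get_state();print(s['eef_pos'],s['force'])
im,c,_=grab('side')
p=proj(c,[.4712,.2488,.02])[0].astype(int);print(p)
w,cw,_=grab('wrist')
a=cv2.resize(im[p[1]-60:p[1]+40,p[0]-50:p[0]+50],(400,400),interpolation=cv2.INTER_CUBIC)
cv2.imwrite('pics/s3.png',np.hstack([a,cv2.resize(w[180:400,200:440],(436,400))])[:,:800])
```

```text
[0.4712 0.2488 0.0181] [-0.2642  0.0618 -0.2774]
[297 230]
```

View pics/s3.png

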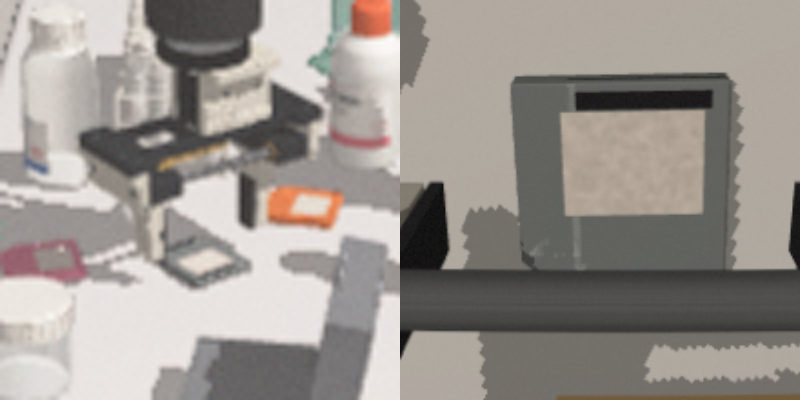

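Run:
```python
from h import *
s=arm.get_state();c=cam('wrist',s)
k=240/436.
pts=np.array([(512,82),(728,78),(522,245)])*[k,.55]+[200,180]
for z in (.009,):
    P=onz(c,pts,z); print(P, np.linalg.norm(P[0]-P[1]),np.linalg.norm(P[0]-P[2]))
    R=Ro.from_euler('xyz',s['ee_rot']).as_matrix(); print((P-s['eef_pos'])@R*1000)
```

```text
[[0.429  0.176  0.009 ]
 [0.3812 0.1375 0.009 ]
 [0.3919 0.2087 0.009 ]] 0.06139907307599191 0.04945400002451595
[[ 31.9488  77.9067   9.2483]
 [ 33.2573 139.2918   9.2534]
 [-16.595   87.3514   9.2475]]
```

Run:
```python
from h import *
s=arm.get_state();c=cam('wrist',s)
pts=(np.array([(512,82),(728,78),(522,245)])-[400,0])*[240/436.,.55]+[200,180]
P=onz(c,pts,.009); print(P, np.linalg.norm(P[0]-P[1]),np.linalg.norm(P[0]-P[2]))
R=Ro.from_euler('xyz',s['ee_rot']).as_matrix(); print((P-s['eef_pos'])@R*1000)
```

```text
[[0.5126 0.2406 0.009 ]
 [0.4686 0.2052 0.009 ]
 [0.483  0.2781 0.009 ]] 0.05647921501688641 0.0478286605376734
[[ 31.8508 -27.7164   9.2397]
 [ 32.9574  28.7519   9.2443]
 [-15.9741 -27.1236   9.2382]]
```

>>> arm_command:
  motion:
    - [[0,0,2],[0,0,0],1]
    - [[0,0,2],[0,0,0],1]
    - [[0,0,2],[0,0,0],1]
    - [[0,0,2],[0,0,0],1]
    - [[0,0,0],[0,0,0],1]
    - [[0,0,0],[0,0,0],1]

```text
t: 6.05
eef_pos: [0.4711, 0.2488, 0.01]
ee_rot: [3.141, -0.0, -0.914]
force: [-0.8, -0.4, 0.2]
width: 0.0878
```

>>> arm_command:
  motion:
    - [[0,0,1],[0,0,0],1]
    - [[0,0,1],[0,0,0],1]
    - [[0,0,0],[0,0,0],1]

```text
t: 6.3
eef_pos: [0.4712, 0.2489, 0.0081]
ee_rot: [3.141, -0.0, -0.914]
force: [-0.4, 0.7, 0.5]
width: 0.0876
```

>>> arm_command:
  motion:
    - [[0,0,1],[0,0,0],1]
    - [[0,0,1],[0,0,0],1]
    - [[0,0,0],[0,0,0],1]

```text
t: 6.55
eef_pos: [0.4711, 0.2488, 0.0061]
ee_rot: [3.141, -0.0, -0.914]
force: [-0.3, 0.2, -0.0]
width: 0.0879
```

>>> arm_command:
  motion:
    - [[0,0,1],[0,0,0],1]
    - [[0,0,1],[0,0,0],1]
    - [[0,0,0],[0,0,0],1]

```text
t: 6.8
eef_pos: [0.4712, 0.2488, 0.0041]
ee_rot: [3.141, -0.0, -0.914]
force: [-0.2, -0.1, 0.4]
width: 0.088
```

>>> arm_command:
  motion:
    - [[0,0,1],[0,0,0],1]
    - [[0,0,1],[0,0,0],1]
    - [[0,0,0],[0,0,0],1]

```text
t: 7.05
eef_pos: [0.4712, 0.2488, 0.0021]
ee_rot: [3.141, -0.0, -0.914]
force: [-0.8, -1.3, 0.6]
width: 0.0879
```

Run:
```python
from h import *
s=arm.get_state();print(s['eef_pos'],s['force'])
im,c,_=grab('side')
w,cw,_=grab('wrist')
a=cv2.resize(im[170:270,247:347],(400,400),interpolation=cv2.INTER_CUBIC)
cv2.imwrite('pics/s4.png',np.hstack([a,cv2.resize(w[200:420,200:420],(400,400))]))
```

```text
[0.4712 0.2488 0.0021] [-0.8226 -1.3202  0.5503]
```

View pics/s4.png

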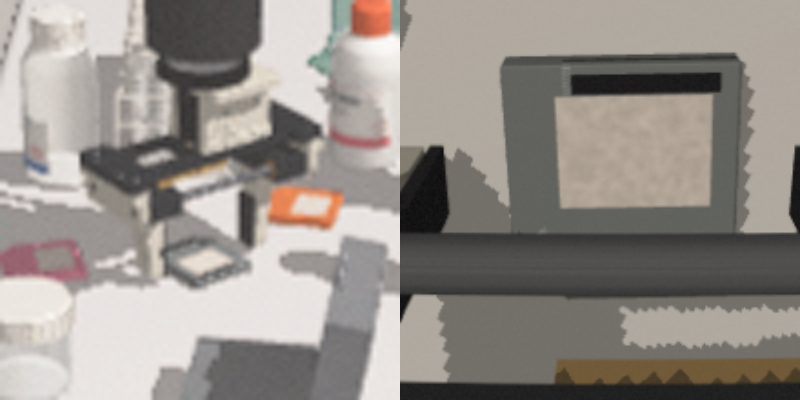

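>>> arm_command:
  motion:
    - [[0,0,0],[0,0,0],0]
    - [[0,0,0],[0,0,0],0]
    - [[0,0,0],[0,0,0],0]
    - [[0,0,0],[0,0,0],0]
    - [[0,0,0],[0,0,0],0]
    - [[0,0,0],[0,0,0],0]
  newtons: 20

```text
t: 7.65
eef_pos: [0.4713, 0.2489, 0.0023]
ee_rot: [-3.142, -0.0, -0.914]
force: [0.5, 0.6, 0.3]
width: 0.0566
```

>>> arm_command:
  motion:
    - [[0,0,0],[0,0,0],0]
    - [[0,0,0],[0,0,0],0]
    - [[0,0,0],[0,0,0],0]
    - [[0,0,0],[0,0,0],0]

```text
t: 7.98
eef_pos: [0.4712, 0.2489, 0.0023]
ee_rot: [3.142, 0.0, -0.914]
force: [0.2, 0.8, 0.5]
width: 0.0566
```

>>> arm_command:
  motion:
    - [[0,0,-10],[0,0,0],0]
    - [[0,0,-30],[0,0,0],0]
    - [[0,0,-40],[0,0,0],0]
    - [[0,0,-40],[0,0,0],0]
    - [[0,0,-40],[0,0,0],0]
    - [[0,0,-38],[0,0,0],0]
    - [[0,0,0],[0,0,-6.44],0]
    - [[0,0,0],[0,0,-6.44],0]
    - [[0,0,0],[0,0,-6.44],0]
    - [[0,0,0],[0,0,-6.44],0]
    - [[0,0,0],[0,0,-6.44],0]
    - [[0,0,0],[0,0,-6.44],0]
    - [[0,0,0],[0,0,-6.44],0]
    - [[-1,35,0],[0,0,0],0]
    - [[-1,35,0],[0,0,0],0]
    - [[-1,35,0],[0,0,0],0]
    - [[0,35,0],[0,0,0],0]
    - [[0,0,0],[0,0,0],0]
    - [[0,0,0],[0,0,0],0]
    - [[0,0,0],[0,0,0],0]

```text
t: 9.65
eef_pos: [0.4507, 0.1104, 0.2011]
ee_rot: [-3.141, -0.001, -0.128]
force: [-0.1, 0.2, -0.8]
width: 0.0564
```

Run:
```python
from h import *
w,c,s=grab('wrist','w5');print(s['eef_pos'],s['ee_rot'],s['width'],s['q'])
np.savez('w5.npz',**c)
o=ortho(w,c,.5085,.005,.033,.09,.5)
cv2.imwrite('pics/o5.png',np.hstack([cv2.resize(w,(440,330)),cv2.resize(o,(330,330))]))
cv2.imwrite('pics/o5full.png',o)
```

```text
[0.4507 0.1104 0.2011] [-3.1406 -0.001  -0.1282] 0.05639440106155423 [ 0.6664  0.0195 -0.4649  0.0001 -1.085   0.7762]
```

View pics/o5.png

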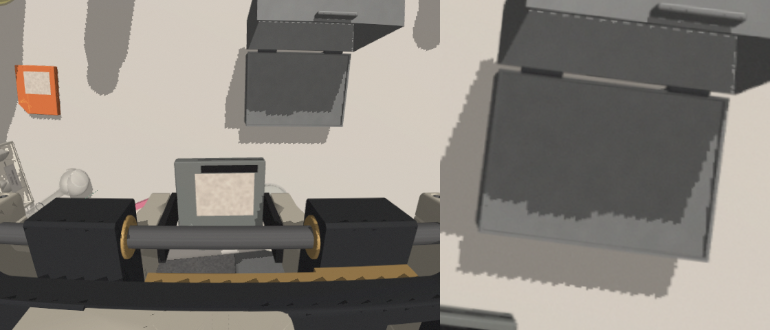

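>>> arm_command:
  motion:
    - [[24,32.2,0],[0,0,0],0]
    - [[24,32.2,0],[0,0,0],0]
    - [[24,32.1,0],[0,0,0],0]
    - [[0,0,35],[0,0,0],0]
    - [[0,0,35],[0,0,0],0]
    - [[0,0,35],[0,0,0],0]
    - [[0,0,30],[0,0,0],0]
    - [[0,0,10],[0,0,0],0]
    - [[0,0,0],[0,0,0],0]
    - [[0,0,0],[0,0,0],0]
    - [[0,0,0],[0,0,0],0]

```text
t: 10.62
eef_pos: [0.5112, 0.0065, 0.057]
ee_rot: [-3.141, -0.003, -0.126]
force: [-0.4, 0.8, -0.4]
width: 0.0567
```

Run:
```python
from h import *
s=arm.get_state();print(s['eef_pos'],s['ee_rot']);go(s,.5098,.0054,.034,-7.35)
w,c,s=grab('wrist','w6');np.savez('w6.npz',**c)
cv2.imwrite('pics/w6c.png',cv2.resize(w,(480,360)))
```

```text
[0.5112 0.0065 0.057 ] [-3.1407 -0.0025 -0.1262]
shift tool [-1.3343  1.2601 22.9981] turn tz 0.11660621937433824
```

View pics/w6c.png

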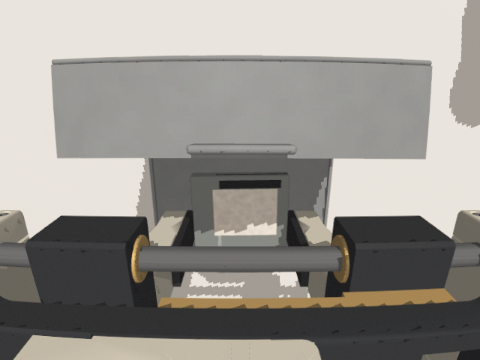

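>>> arm_command:
  motion:
    - [[-1,1,10],[0,0,0],0]
    - [[0,0,8],[0,0,0],0]
    - [[0,0,2],[0,0,0],0]
    - [[0,0,1],[0,0,0],0]
    - [[0,0,1],[0,0,0],0]
    - [[0,0,0],[0,0,0],0]
    - [[0,0,0],[0,0,0],0]

```text
t: 11.25
eef_pos: [0.5087, 0.0048, 0.0336]
ee_rot: [-3.141, -0.0, -0.127]
force: [1.0, 0.3, -0.5]
width: 0.0566
```

>>> arm_command:
  motion:
    - [[1,-0.5,1],[0,0,0],0]
    - [[0,0,0.7],[0,0,0],0]
    - [[0,0,0],[0,0,0],0]
    - [[0,0,0],[0,0,0],0]

```text
t: 11.58
eef_pos: [0.51, 0.0052, 0.0322]
ee_rot: [-3.141, -0.001, -0.127]
force: [-1.3, -0.0, 5.4]
width: 0.0566
```

>>> arm_command:
  motion:
    - [[0,0,-0.5],[0,0,0],0.82]
    - [[0,0,0],[0,0,0],0.82]
    - [[0,0,0],[0,0,0],0.82]
    - [[0,0,0],[0,0,0],0.82]
    - [[0,0,0],[0,0,0],0.82]
    - [[0,0,-10],[0,0,0],0.82]
    - [[0,0,-30],[0,0,0],0.82]
    - [[0,0,-40],[0,0,0],1]
    - [[0,0,-40],[0,0,0],1]
    - [[0,0,-40],[0,0,0],1]
    - [[0,0,0],[0,0,0],1]

```text
t: 12.5
eef_pos: [0.5138, 0.0056, 0.2013]
ee_rot: [-3.138, -0.013, -0.126]
force: [2.1, -0.0, 0.4]
width: 0.0872
```

Run:
```python
from h import *
s=arm.get_state();print(s['eef_pos'],s['ee_rot'],s['width']);off(s,.545,-.30,.2,0)
```

```text
[0.5138 0.0056 0.2013] [-3.1376 -0.0126 -0.126 ] 0.08720809419451275
turn -7.221143435016206 then shift [ 31.2206 305.6195   1.2874]
```

>>> arm_command:
  motion:
    - [[0,0,0],[0,0,-3.6],1]
    - [[0,0,0],[0,0,-3.6],1]
    - [[3.5,34,0],[0,0,0],1]
    - [[3.5,34,0],[0,0,0],1]
    - [[3.5,34,0],[0,0,0],1]
    - [[3.5,34,0],[0,0,0],1]
    - [[3.5,34,0],[0,0,0],1]
    - [[3.5,34,0],[0,0,0],1]
    - [[3.5,34,0],[0,0,0],1]
    - [[3.5,34,0],[0,0,0],1]
    - [[3.5,34,0],[0,0,0],1]
    - [[0,0,0],[0,0,0],1]
    - [[0,0,0],[0,0,0],1]
    - [[0,0,0],[0,0,0],1]

```text
t: 13.67
eef_pos: [0.5401, -0.3011, 0.1922]
ee_rot: [-3.141, 0.0, -0.003]
force: [0.2, 1.0, -0.6]
width: 0.0876
```

Run:
```python
from h import *
w,c,s=grab('wrist','w7');print(s['eef_pos'],s['ee_rot'])
np.savez('w7.npz',**c)
x0,y0=.515,-.30
o=ortho(w,c,x0,y0,.018); cv2.imwrite('pics/o7full.png',o)
for thr in (108,112,118):
    C,d,ap,q=rect(o,x0,y0,thr); print(thr,C,d,'\n',ap*1000)
cv2.drawContours(o,[q],-1,(0,0,255),1)
cv2.imwrite('pics/o7.png',np.hstack([cv2.resize(w,(400,300)),np.zeros((300,4,3),np.uint8),cv2.resize(o,(300,300))]))
```

```text
[ 0.5401 -0.3011  0.1922] [-3.1414  0.0003 -0.0028]
108 [[ 0.5219 -0.2997]] [66.5174 82.528 ] 
 [[ 565.4 -286. ]
 [ 543.  -336. ]
 [ 477.8 -326. ]
 [ 482.2 -286. ]
 [ 498.6 -272. ]
 [ 519.  -265.6]]
112 [[ 0.5219 -0.2997]] [66.645 82.56 ] 
 [[ 565.4 -286. ]
 [ 543.  -336. ]
 [ 477.8 -326.4]
 [ 482.2 -286. ]
 [ 498.6 -272. ]
 [ 519.  -265.6]]
118 [[ 0.5219 -0.2998]] [66.8103 82.5548] 
 [[ 565.4 -286. ]
 [ 543.  -336. ]
 [ 477.8 -326.4]
 [ 482.2 -286. ]
 [ 498.6 -272. ]
 [ 519.  -265.6]]
```

View pics/o7.png

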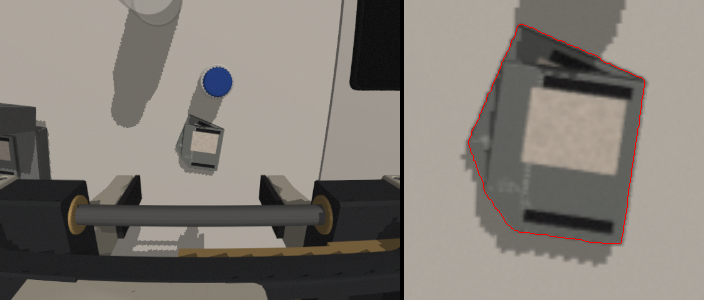

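>>> arm_command:
  motion:
    - [[0,0,0],[0,0,3.87],1]
    - [[0,0,0],[0,0,3.87],1]
    - [[-25,5,0],[0,0,0],1]
    - [[0,0,35],[0,0,0],1]
    - [[0,0,35],[0,0,0],1]
    - [[0,0,35],[0,0,0],1]
    - [[0,0,30],[0,0,0],1]
    - [[0,0,10],[0,0,0],1]
    - [[0,0,0],[0,0,0],1]
    - [[0,0,0],[0,0,0],1]
    - [[0,0,0],[0,0,0],1]

```text
t: 14.63
eef_pos: [0.5167, -0.3026, 0.0493]
ee_rot: [3.141, -0.003, -0.136]
force: [0.2, -0.2, 1.4]
width: 0.0875
```

Run:
```python
from h import *
s=arm.get_state();print(s['eef_pos'],s['ee_rot']);go(s,.5146,-.3028,.0125,-7.9)
c=dict(np.load('w7.npz'));print('bottle',onz(c,(347,130),.077))
w,c,s=grab('wrist','w8');np.savez('w8.npz',**c)
x0,y0=.535,-.30
o=ortho(w,c,x0,y0,.018)
C,d,ap,q=rect(o,x0,y0,112);print(ap*1000)
cv2.imwrite('pics/o8.png',np.hstack([cv2.resize(w,(400,300)),o]))
```

```text
[ 0.5167 -0.3026  0.0493] [ 3.1409 -0.0031 -0.1357]
shift tool [-2.2213  0.4235 36.7853] turn tz 0.1221243406013155
bottle [[ 0.6122 -0.3212  0.077 ]]
[[ 544.2 -335.2]
 [ 475.4 -325.6]
 [ 475.4 -240. ]
 [ 514.2 -240. ]
 [ 565.  -287.2]]
```

View pics/o8.png

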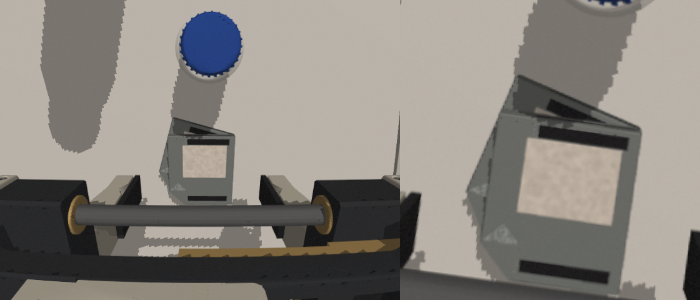

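>>> arm_command:
  motion:
    - [[-1.5,0,20],[0,0,0],1]
    - [[0,0,15],[0,0,0],1]
    - [[0,0,7],[0,0,0],1]
    - [[0,0,3],[0,0,0],1]
    - [[0,0,1.5],[0,0,0],1]
    - [[0,0,0],[0,0,0],1]
    - [[0,0,0],[0,0,0],1]

```text
t: 15.27
eef_pos: [0.5143, -0.3026, 0.0015]
ee_rot: [3.141, -0.001, -0.137]
force: [-0.4, -0.3, 0.2]
width: 0.0877
```

>>> arm_command:
  motion:
    - [[0,0,1],[0,0,0],1]
    - [[0,0,0],[0,0,0],1]

```text
t: 15.43
eef_pos: [0.5139, -0.3024, 0.0]
ee_rot: [3.142, -0.001, -0.137]
force: [0.3, 0.6, -0.1]
width: 0.0875
```

>>> arm_command:
  motion:
    - [[0,0,1],[0,0,0],1]
    - [[0,0,0],[0,0,0],1]

```text
t: 15.6
eef_pos: [0.5136, -0.3023, -0.0014]
ee_rot: [-3.142, -0.0, -0.137]
force: [0.8, -0.0, 0.4]
width: 0.0874
```

>>> arm_command:
  motion:
    - [[0,0,1],[0,0,0],1]
    - [[0,0,0],[0,0,0],1]

```text
t: 15.77
eef_pos: [0.5135, -0.3023, -0.0026]
ee_rot: [-3.142, 0.0, -0.137]
force: [0.1, -0.3, -0.4]
width: 0.0879
```

>>> arm_command:
  motion:
    - [[0,0,1],[0,0,0],1]
    - [[0,0,0],[0,0,0],1]

```text
t: 15.93
eef_pos: [0.5135, -0.3023, -0.0036]
ee_rot: [-3.142, 0.0, -0.137]
force: [-0.4, 0.3, 0.2]
width: 0.0877
```

>>> arm_command:
  motion:
    - [[0,0,1],[0,0,0],1]
    - [[0,0,0],[0,0,0],1]

```text
t: 16.1
eef_pos: [0.5135, -0.3023, -0.0046]
ee_rot: [-3.142, 0.0, -0.137]
force: [0.8, 1.0, -0.3]
width: 0.0875
```

>>> arm_command:
  motion:
    - [[0,0,1],[0,0,0],1]
    - [[0,0,0],[0,0,0],1]

```text
t: 16.27
eef_pos: [0.5136, -0.3024, -0.005]
ee_rot: [3.141, -0.0, -0.137]
force: [-1.0, 0.6, 5.5]
width: 0.0877
```

>>> arm_command:
  motion:
    - [[1,0,-8],[0,0,0],1]
    - [[0,0,-3],[0,0,0],1]
    - [[0,0,0],[0,0,0],1]
    - [[0,0,0],[0,0,0],1]
    - [[0,0,0],[0,0,0],1]

```text
t: 16.68
eef_pos: [0.5145, -0.3024, 0.0056]
ee_rot: [-3.142, -0.0, -0.137]
force: [-0.5, 0.2, -0.2]
width: 0.0874
```

>>> arm_command:
  motion:
    - [[0,0,0],[0,0,0],0]
    - [[0,0,0],[0,0,0],0]
    - [[0,0,0],[0,0,0],0]
    - [[0,0,0],[0,0,0],0]
    - [[0,0,0],[0,0,0],0]
    - [[0,0,0],[0,0,0],0]
    - [[0,0,0],[0,0,0],0]
  newtons: 20

```text
t: 17.27
eef_pos: [0.5145, -0.3024, 0.0055]
ee_rot: [-3.142, 0.0, -0.137]
force: [-0.2, 0.3, -1.0]
width: 0.0584
```

>>> arm_command:
  motion:
    - [[0,0,-10],[0,0,0],0]
    - [[0,0,-30],[0,0,0],0]
    - [[0,0,-40],[0,0,0],0]
    - [[0,0,-40],[0,0,0],0]
    - [[0,0,-40],[0,0,0],0]
    - [[0,0,-35],[0,0,-0.5],0]
    - [[-14.5,-32,0],[0,0,0],0]
    - [[-14.5,-32,0],[0,0,0],0]
    - [[-14.5,-32,0],[0,0,0],0]
    - [[-14.5,-32,0],[0,0,0],0]
    - [[-14.5,-32,0],[0,0,0],0]
    - [[-14.5,-32,0],[0,0,0],0]
    - [[0,0,0],[0,0,0],0]
    - [[0,0,0],[0,0,0],0]
    - [[0,0,0],[0,0,0],0]

```text
t: 18.52
eef_pos: [0.4531, -0.1008, 0.2014]
ee_rot: [-3.141, -0.001, -0.127]
force: [0.1, 0.7, -0.7]
width: 0.058
```

Run:
```python
from h import *
w,c,s=grab('wrist','w9');print(s['eef_pos'],s['ee_rot'],s['width'])
np.savez('w9.npz',**c)
o=ortho(w,c,.5093,.0055,.039,.08,.4)
cv2.imwrite('pics/o9.png',np.hstack([cv2.resize(w,(400,300)),o[:, :400]])if 0 else np.hstack([cv2.copyMakeBorder(cv2.resize(w,(400,300)),0,100,0,0,0),o]))
```

```text
[ 0.4531 -0.1008  0.2014] [-3.1414 -0.0013 -0.1269] 0.0579930604740411
```

View pics/o9.png

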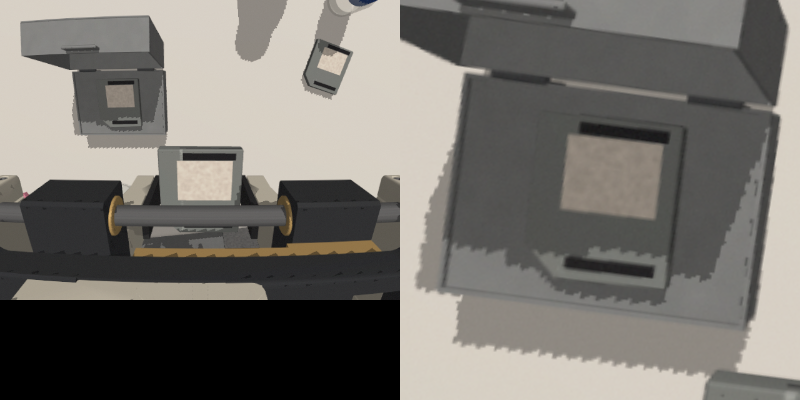

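>>> arm_command:
  motion:
    - [[14.2,-37.4,0],[0,0,0],0]
    - [[14.2,-37.4,0],[0,0,0],0]
    - [[14.2,-37.4,0],[0,0,0],0]
    - [[0,0,35],[0,0,0],0]
    - [[0,0,35],[0,0,0],0]
    - [[0,0,35],[0,0,0],0]
    - [[0,0,30],[0,0,0],0]
    - [[0,0,10],[0,0,0],0]
    - [[0,0,5],[0,0,0],0]
    - [[0,0,5],[0,0,0],0]
    - [[0,0,0],[0,0,0],0]
    - [[0,0,0],[0,0,0],0]
    - [[0,0,0],[0,0,0],0]
    - [[0,0,0],[0,0,0],0]

```text
t: 19.73
eef_pos: [0.5103, 0.0052, 0.0468]
ee_rot: [-3.14, -0.002, -0.128]
force: [0.0, 0.1, -1.0]
width: 0.0577
```

Run:
```python
from h import *
s=arm.get_state();print(s['eef_pos'],s['ee_rot']);go(s,.5097,.0050,.0355,-7.3)
```

```text
[0.5103 0.0052 0.0468] [-3.1405 -0.0022 -0.128 ]
shift tool [-0.5597  0.2709 11.3252] turn tz -0.03632612985580419
```

>>> arm_command:
  motion:
    - [[0,0,5],[0,0,0],0]
    - [[0,0,3],[0,0,0],0]
    - [[0,0,1],[0,0,0],0]
    - [[0,0,0],[0,0,0],0]
    - [[0,0,0],[0,0,0],0]
    - [[0,0,0],[0,0,0],0]

```text
t: 20.23
eef_pos: [0.5094, 0.0049, 0.0365]
ee_rot: [3.141, 0.0, -0.128]
force: [-0.5, -1.3, -0.9]
width: 0.0574
```

>>> arm_command:
  motion:
    - [[0.5,0,1],[0,0,0],0]
    - [[0,0,0.5],[0,0,0],0]
    - [[0,0,0],[0,0,0],0]
    - [[0,0,0],[0,0,0],0]

```text
t: 20.57
eef_pos: [0.5101, 0.0049, 0.0354]
ee_rot: [-3.141, -0.0, -0.128]
force: [-1.1, 0.7, 3.8]
width: 0.0577
```

>>> arm_command:
  motion:
    - [[0,0,-0.5],[0,0,0],0.82]
    - [[0,0,0],[0,0,0],0.82]
    - [[0,0,0],[0,0,0],0.82]
    - [[0,0,0],[0,0,0],0.82]
    - [[0,0,0],[0,0,0],0.82]
    - [[0,0,-10],[0,0,0],0.82]
    - [[0,0,-30],[0,0,0],0.82]
    - [[0,0,-40],[0,0,0],1]
    - [[0,0,-40],[0,0,0],1]
    - [[0,0,-40],[0,0,0],1]
    - [[0,0,0],[0,0,0],1]

```text
t: 21.48
eef_pos: [0.5141, 0.0054, 0.2048]
ee_rot: [-3.138, -0.013, -0.127]
force: [2.6, 1.0, 0.9]
width: 0.0868
```

Run:
```python
from h import *
w=cv2.imread('pics/w9.png');c=dict(np.load('w9.npz'))
x0,y0=onz(c,(526,107),.009)[0,:2]
o=ortho(w,c,x0,y0,.009)
for thr in (112,):
    C,d,ap,q=rect(o,x0,y0,thr);print(C,d,'\n',ap*1000)
s=arm.get_state();print(s['eef_pos'],s['ee_rot']);off(s,C[0,0]+.02,C[0,1],.2,-30)
```

```text
[[ 0.5226 -0.2954]] [57.2092 66.5075] 
 [[ 540.3573 -333.6366]
 [ 535.5573 -332.0366]
 [ 497.1573 -272.0366]
 [ 498.7573 -268.0366]
 [ 516.7573 -262.0366]
 [ 561.9573 -281.6366]
 [ 561.1573 -290.0366]]
[0.5141 0.0054 0.2048] [-3.1376 -0.0127 -0.1267]
turn 22.741065292681988 then shift [175.0542 246.3313   4.8395]
```

>>> arm_command:
  motion:
    - [[0,0,0],[0,0,4.9],1]
    - [[0,0,0],[0,0,4.9],1]
    - [[0,0,0],[0,0,4.9],1]
    - [[17.4,33.4,0],[0,0,0],1]
    - [[17.4,33.4,0],[0,0,0],1]
    - [[17.4,33.4,0],[0,0,0],1]
    - [[17.4,33.4,0],[0,0,0],1]
    - [[17.4,33.4,0],[0,0,0],1]
    - [[17.4,33.4,0],[0,0,0],1]
    - [[17.4,33.4,0],[0,0,0],1]
    - [[17.4,33.4,0],[0,0,0],1]
    - [[0,0,30],[0,0,0],1]
    - [[0,0,20],[0,0,0],1]
    - [[0,0,0],[0,0,0],1]
    - [[0,0,0],[0,0,0],1]
    - [[0,0,0],[0,0,0],1]
    - [[0,0,0],[0,0,0],1]

```text
t: 22.9
eef_pos: [0.5398, -0.295, 0.1477]
ee_rot: [-3.142, -0.003, -0.384]
force: [-0.4, 0.1, 0.9]
width: 0.0876
```

Run:
```python
from h import *
w,c,s=grab('wrist','w10');print(s['eef_pos'],s['ee_rot'])
np.savez('w10.npz',**c)
x0,y0=.5226,-.295
o=ortho(w,c,x0,y0,.009)
for thr in (108,112,118):
    C,d,ap,q=rect(o,x0,y0,thr); print(thr,C,d,'\n',ap*1000)
cv2.drawContours(o,[q],-1,(0,0,255),1)
cv2.imwrite('pics/o10.png',np.hstack([cv2.resize(w,(400,300)),o]))
```

```text
[ 0.5398 -0.295   0.1477] [-3.1415 -0.0028 -0.3835]
108 [[ 0.5221 -0.2986]] [57.3899 68.6159] 
 [[ 563.8 -286.2]
 [ 541.  -337. ]
 [ 480.6 -310.6]
 [ 495.8 -273. ]
 [ 509.8 -265.8]
 [ 521.  -267. ]]
112 [[ 0.5221 -0.2986]] [57.452  68.6171] 
 [[ 563.8 -286.2]
 [ 541.  -337. ]
 [ 480.6 -310.6]
 [ 495.8 -273. ]
 [ 509.8 -265.8]
 [ 517.  -265.4]]
118 [[ 0.5221 -0.2986]] [57.4944 68.6266] 
 [[ 563.8 -286.2]
 [ 541.  -337. ]
 [ 480.6 -311. ]
 [ 495.8 -273. ]
 [ 516.6 -265. ]]
```

View pics/o10.png

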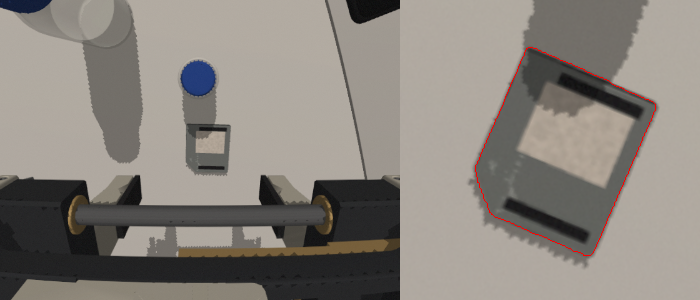

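>>> arm_command:
  motion:
    - [[-14.7,9.7,0],[0,0,1.8],1]
    - [[0,0,35],[0,0,0],1]
    - [[0,0,35],[0,0,0],1]
    - [[0,0,35],[0,0,0],1]
    - [[0,0,20],[0,0,0],1]
    - [[0,0,5],[0,0,0],1]
    - [[0,0,0],[0,0,0],1]
    - [[0,0,0],[0,0,0],1]
    - [[0,0,0],[0,0,0],1]
    - [[0,0,0],[0,0,0],1]

```text
t: 23.78
eef_pos: [0.5228, -0.2988, 0.0176]
ee_rot: [-3.141, -0.003, -0.416]
force: [0.1, -0.1, 0.3]
width: 0.0877
```

Run:
```python
from h import *
s=arm.get_state();print(s['eef_pos'],s['ee_rot']);go(s,.5224,-.298,-.0036,-23.8)
```

```text
[ 0.5228 -0.2988  0.0176] [-3.1411 -0.0034 -0.4157]
shift tool [-0.798  -0.5537 21.2167] turn tz -0.01801802126983887
```

>>> arm_command:
  motion:
    - [[0,0,10],[0,0,0],1]
    - [[0,0,7],[0,0,0],1]
    - [[0,0,2],[0,0,0],1]
    - [[0,0,1],[0,0,0],1]
    - [[0,0,0],[0,0,0],1]
    - [[0,0,0],[0,0,0],1]
    - [[0,0,0],[0,0,0],1]

```text
t: 24.37
eef_pos: [0.5214, -0.2986, -0.0046]
ee_rot: [3.142, 0.0, -0.416]
force: [-0.0, -0.6, -0.0]
width: 0.0878
```

>>> arm_command:
  motion:
    - [[0,0,0],[0,0,0],0]
    - [[0,0,0],[0,0,0],0]
    - [[0,0,0],[0,0,0],0]
    - [[0,0,0],[0,0,0],0]
    - [[0,0,0],[0,0,0],0]
    - [[0,0,0],[0,0,0],0]
    - [[0,0,0],[0,0,0],0]
  newtons: 20

```text
t: 24.95
eef_pos: [0.5214, -0.2985, -0.0044]
ee_rot: [-3.142, -0.0, -0.416]
force: [-0.3, 0.2, -0.9]
width: 0.0577
```

>>> arm_command:
  motion:
    - [[0,0,-10],[0,0,0],0]
    - [[0,0,-30],[0,0,0],0]
    - [[0,0,-40],[0,0,0],0]
    - [[0,0,-40],[0,0,0],0]
    - [[0,0,-40],[0,0,0],0]
    - [[0,0,-40],[0,0,0],0]
    - [[0,0,0],[0,0,-5.5],0]
    - [[0,0,0],[0,0,-5.5],0]
    - [[0,0,0],[0,0,-5.5],0]
    - [[-15.2,-31.4,0],[0,0,0],0]
    - [[-15.2,-31.4,0],[0,0,0],0]
    - [[-15.2,-31.4,0],[0,0,0],0]
    - [[-15.2,-31.4,0],[0,0,0],0]
    - [[-15.2,-31.4,0],[0,0,0],0]
    - [[-15.2,-31.4,0],[0,0,0],0]
    - [[0,0,0],[0,0,0],0]
    - [[0,0,0],[0,0,0],0]
    - [[0,0,0],[0,0,0],0]

```text
t: 26.45
eef_pos: [0.4553, -0.0999, 0.1964]
ee_rot: [-3.141, -0.001, -0.127]
force: [0.4, -0.3, -0.4]
width: 0.0576
```

Run:
```python
from h import *
w,c,s=grab('wrist','w11');print(s['eef_pos'],s['ee_rot'],s['width'])
np.savez('w11.npz',**c)
go(s,.5094,.0050,.2,-7.3)
o=ortho(w,c,.5093,.0055,.048,.08,.4)
o2=ortho(w,c,.5093,.0055,.033,.08,.4)
cv2.imwrite('pics/o11.png',np.hstack([o2,o]))
```

```text
[ 0.4553 -0.0999  0.1964] [-3.1413 -0.0012 -0.127 ] 0.05759085196086272
shift tool [  40.4382 -110.9012   -3.5673] turn tz 0.026237593076237964
```

View pics/o11.png

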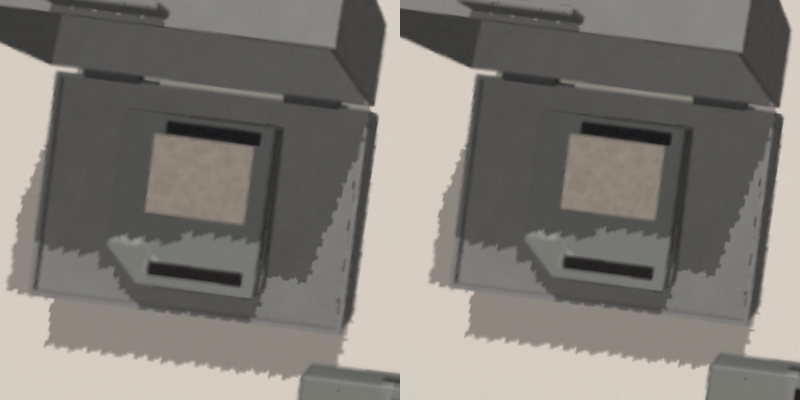

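>>> arm_command:
  motion:
    - [[13.7,-37,0],[0,0,0],0]
    - [[13.7,-37,0],[0,0,0],0]
    - [[13.7,-37,0],[0,0,0],0]
    - [[0,0,35],[0,0,0],0]
    - [[0,0,35],[0,0,0],0]
    - [[0,0,35],[0,0,0],0]
    - [[0,0,25],[0,0,0],0]
    - [[0,0,7],[0,0,0],0]
    - [[0,0,5],[0,0,0],0]
    - [[0,0,3],[0,0,0],0]
    - [[0,0,0],[0,0,0],0]
    - [[0,0,0],[0,0,0],0]
    - [[0,0,0],[0,0,0],0]
    - [[0,0,0],[0,0,0],0]

```text
t: 27.67
eef_pos: [0.5106, 0.005, 0.0517]
ee_rot: [-3.141, -0.002, -0.128]
force: [-1.1, 0.4, -0.1]
width: 0.0574
```

>>> arm_command:
  motion:
    - [[0,0,1],[0,0,0],0]
    - [[0,0,0],[0,0,0],0]
    - [[0,0,0],[0,0,0],0]
    - [[0,0,0],[0,0,0],0]

```text
t: 28.0
eef_pos: [0.51, 0.0049, 0.0497]
ee_rot: [-3.142, -0.0, -0.128]
force: [0.0, -1.1, 0.0]
width: 0.0581
```

>>> arm_command:
  motion:
    - [[0,0,2.5],[0,0,0],0]
    - [[0,0,2],[0,0,0],0]
    - [[0,0,1],[0,0,0],0]
    - [[0,0,0],[0,0,0],0]
    - [[0,0,0],[0,0,0],0]

```text
t: 28.42
eef_pos: [0.5099, 0.0048, 0.0439]
ee_rot: [3.141, 0.0, -0.128]
force: [-0.6, -0.7, 0.3]
width: 0.0579
```

>>> arm_command:
  motion:
    - [[0,0,0.7],[0,0,0],0]
    - [[0,0,0],[0,0,0],0]
    - [[0,0,0],[0,0,0],0]

```text
t: 28.67
eef_pos: [0.5101, 0.0048, 0.0436]
ee_rot: [-3.142, -0.0, -0.128]
force: [-0.2, -0.8, 2.3]
width: 0.0578
```

>>> arm_command:
  motion:
    - [[0,0,-0.4],[0,0,0],0.82]
    - [[0,0,0],[0,0,0],0.82]
    - [[0,0,0],[0,0,0],0.82]
    - [[0,0,0],[0,0,0],0.82]
    - [[0,0,0],[0,0,0],0.82]
    - [[0,0,7],[0,0,0],0.82]
    - [[0,0,6],[0,0,0],0.82]
    - [[0,0,1],[0,0,0],0.82]
    - [[0,0,0],[0,0,0],0.82]
    - [[0,0,0],[0,0,0],0.82]

```text
t: 29.5
eef_pos: [0.5098, 0.0047, 0.0294]
ee_rot: [3.141, 0.001, -0.128]
force: [0.4, 0.7, -0.2]
width: 0.0723
```

>>> arm_command:
  motion:
    - [[0,0,0],[0,0,0],0.3]
    - [[0,0,0],[0,0,0],0.3]
    - [[0,0,0],[0,0,0],0.3]
    - [[0,0,0],[0,0,0],0.3]
    - [[0,0,0],[0,0,0],0.3]
    - [[0,0,0],[0,0,0],0.3]
  newtons: 10

```text
t: 30.0
eef_pos: [0.5101, 0.0049, 0.0299]
ee_rot: [-3.141, -0.0, -0.128]
force: [0.2, -0.2, 1.5]
width: 0.058
```

>>> arm_command:
  motion:
    - [[0,0,0],[0,0,0],0.82]
    - [[0,0,0],[0,0,0],0.82]
    - [[0,0,0],[0,0,0],0.82]
    - [[0,0,0],[0,0,0],0.82]
    - [[0,0,-20],[0,0,0],0.82]
    - [[0,0,-40],[0,0,0],0.82]
    - [[0,0,-40],[0,0,0],0.5]
    - [[0,0,-40],[0,0,0],0]
    - [[0,0,-30],[0,0,0],0]
    - [[-13.7,37,0],[0,0,0],0]
    - [[-13.7,37,0],[0,0,0],0]
    - [[-13.7,37,0],[0,0,0],0]
    - [[0,0,0],[0,0,0],0]
    - [[0,0,0],[0,0,0],0]
    - [[0,0,0],[0,0,0],0]

```text
t: 31.25
eef_pos: [0.4551, -0.1002, 0.2]
ee_rot: [-3.141, -0.001, -0.129]
force: [0.1, 0.1, -0.7]
width: 0.0175
```

Run:
```python
from h import *
w,c,s=grab('wrist','w12');print(s['eef_pos'],s['ee_rot'],s['width'])
np.savez('w12.npz',**c)
def label(im,c,z):
    o=cv2.GaussianBlur(ortho(im,c,.5093,.005,z,.028,.2),(5,5),0).astype(int)
    m=((o[...,2]-o[...,0])>12).astype(np.uint8)
    m=cv2.morphologyEx(m,cv2.MORPH_OPEN,np.ones((9,9)))
    q=max(cv2.findContours(m,0,2)[0],key=cv2.contourArea);r=cv2.minAreaRect(q)
    print(z,'label xy',.5093+.028-r[0][1]*.0002,.005+.028-r[0][0]*.0002,np.array(r[1])*.2,r[2])
for n,z in(('w9',.039),('w11',.048),('w12',.057)): label(cv2.imread(f'pics/{n}.png'),dict(np.load(n+'.npz')),z)
ct=cam('top');im=arm.grab_frame('top')[:,:,::-1]
print('bottles', [onz(ct,p,z)[0] for p,z in(((205,163),.162),((426,150),.177))])
```

```text
[ 0.4551 -0.1002  0.2   ] [-3.1414 -0.0007 -0.1292] 0.017484959421392433
0.039 label xy 0.518701480102539 0.0008376922607421858 [38.2944 30.3173] 6.645277976989746
0.048 label xy 0.5183902938842774 0.0005191406249999975 [38.4519 30.363 ] 7.800187587738037
0.057 label xy 0.51889384765625 0.00045076904296875026 [38.4012 30.7358] 7.125016689300537
bottles [array([0.6945, 0.2056, 0.162 ]), array([ 0.7125, -0.2438,  0.177 ])]
```

>>> arm_command:
  motion:
    - [[29.4,-18.5,0],[0,0,0],0]
    - [[29.4,-18.5,0],[0,0,0],0]
    - [[29.4,-18.5,0],[0,0,0],0]
    - [[29.4,-18.5,0],[0,0,0],0]
    - [[29.4,-18.5,0],[0,0,0],0]
    - [[29.4,-18.5,0],[0,0,0],0]
    - [[0,0,0],[0,0,0],0]
    - [[0,0,0],[0,0,0],0]
    - [[0,0,0],[0,0,0],0]

```text
t: 32.1
eef_pos: [0.6439, -0.0115, 0.1986]
ee_rot: [3.141, 0.002, -0.127]
force: [0.6, 0.4, 1.5]
width: 0.0006
```

Run:
```python
from h import *
w,c,s=grab('wrist','w13');print(s['eef_pos'],s['ee_rot'],s['width'],s['force'])
go(s,.644,-.013,.090,-7.3)
a,ca,_=grab('side');p=proj(ca,s['eef_pos'])[0].astype(int)
cv2.imwrite('pics/s13.png',np.hstack([cv2.resize(w,(400,300)),cv2.resize(a[p[1]-60:p[1]+90,p[0]-100:p[0]+100],(400,300))]))
```

```text
[ 0.6439 -0.0115  0.1986] [ 3.1409  0.0019 -0.1269] 0.0005537709111695298 [0.6283 0.3759 1.5067]
shift tool [  0.4505   1.3859 108.5726] turn tz 0.029766344642459863
```

View pics/s13.png

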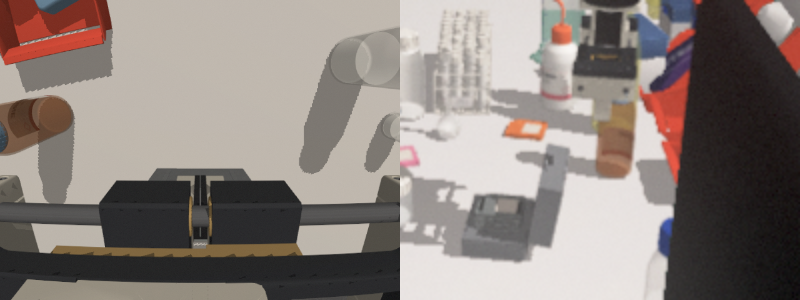

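>>> arm_command:
  motion:
    - [[0,0,30],[0,0,0],0]
    - [[0,0,30],[0,0,0],0]
    - [[0,0,25],[0,0,0],0]
    - [[0,0,15],[0,0,0],0]
    - [[0,0,8],[0,0,0],0]
    - [[0,0,0],[0,0,0],0]
    - [[0,0,0],[0,0,0],0]
    - [[0,0,0],[0,0,0],0]

```text
t: 32.87
eef_pos: [0.6451, -0.0124, 0.0936]
ee_rot: [-3.141, -0.003, -0.128]
force: [-0.0, -0.0, 0.3]
width: 0.0006
```

>>> arm_command:
  motion:
    - [[-8,0,0],[0,0,0],0]
    - [[-8,0,0],[0,0,0],0]
    - [[-8,0,0],[0,0,0],0]
    - [[-8,0,0],[0,0,0],0]
    - [[-8,0,0],[0,0,0],0]
    - [[-8,0,0],[0,0,0],0]

```text
t: 33.37
eef_pos: [0.5967, -0.0061, 0.0927]
ee_rot: [-3.141, -0.002, -0.128]
force: [4.1, -0.4, 2.3]
width: 0.0004
```

>>> arm_command:
  motion:
    - [[-8,0,0],[0,0,0],0]
    - [[-8,0,0],[0,0,0],0]
    - [[-8,0,0],[0,0,0],0]
    - [[-8,0,0],[0,0,0],0]
    - [[-8,0,0],[0,0,0],0]
    - [[-8,0,0],[0,0,0],0]

```text
t: 33.87
eef_pos: [0.5476, -0.0001, 0.0915]
ee_rot: [3.142, 0.001, -0.128]
force: [1.8, -0.1, 0.7]
width: 0.0002
```

>>> arm_command:
  motion:
    - [[-8,0,0],[0,0,0],0]
    - [[-8,0,0],[0,0,0],0]
    - [[-8,0,3],[0,0,0],0]
    - [[-8,0,5],[0,0,0],0]
    - [[-8,0,6],[0,0,0],0]
    - [[-8,0,6],[0,0,0],0]
    - [[0,0,0],[0,0,0],0]
    - [[0,0,0],[0,0,0],0]

```text
t: 34.53
eef_pos: [0.5002, 0.0058, 0.0711]
ee_rot: [3.141, 0.002, -0.128]
force: [0.4, 0.2, 0.3]
width: 0.0005
```

>>> arm_command:
  motion:
    - [[-4,0,3],[0,0,0],0]
    - [[-2,0,2],[0,0,0],0]
    - [[0,0,1],[0,0,0],0]
    - [[0,0,0],[0,0,0],0]

```text
t: 34.87
eef_pos: [0.4951, 0.0066, 0.0655]
ee_rot: [3.141, 0.001, -0.128]
force: [0.2, -0.5, -0.4]
width: 0.0002
```

>>> arm_command:
  motion:
    - [[-3,0,1.5],[0,0,0],0]
    - [[-3,0,1.5],[0,0,0],0]
    - [[0,0,0],[0,0,0],0]
    - [[0,0,0],[0,0,0],0]

```text
t: 35.2
eef_pos: [0.4897, 0.0076, 0.063]
ee_rot: [-3.141, -0.001, -0.128]
force: [1.1, -0.3, 2.2]
width: 0.0007
```

>>> arm_command:
  motion:
    - [[-5,0,-4],[0,0,0],0]
    - [[-8,0,0],[0,0,0],0]
    - [[0,0,3],[0,0,0],0]
    - [[0,0,1.5],[0,0,0],0]
    - [[0,0,1],[0,0,0],0]
    - [[0,0,0],[0,0,0],0]
    - [[0,0,0],[0,0,0],0]

```text
t: 35.78
eef_pos: [0.4752, 0.009, 0.0626]
ee_rot: [3.141, 0.002, -0.128]
force: [-13.8, 3.0, 26.8]
width: 0.0006
```

>>> arm_command:
  motion:
    - [[0,0,-3],[0,0,0],0]
    - [[0,0,-20],[0,0,0],0]
    - [[0,0,-40],[0,0,0],0]
    - [[0,0,-40],[0,0,0],0]
    - [[0,0,-35],[0,0,0],0]
    - [[-10,37,0],[0,0,0],0]
    - [[-10,37,0],[0,0,0],0]
    - [[-5,37,0],[0,0,0],0]
    - [[0,0,0],[0,0,0],0]
    - [[0,0,0],[0,0,0],0]
    - [[0,0,0],[0,0,0],0]
    - [[0,0,0],[0,0,0],0]

```text
t: 36.78
eef_pos: [0.4378, -0.0973, 0.1991]
ee_rot: [3.142, 0.0, -0.128]
force: [0.2, 0.5, -0.2]
width: 0.0002
```

Run:
```python
from h import *
w,c,s=grab('wrist','w14');print(s['eef_pos'],s['force'])
a,ca,_=grab('side');t,_,_=grab('top')
cv2.imwrite('pics/f.png',np.hstack([cv2.resize(w,(400,300)),cv2.resize(a[200:350,240:440],(400,300),interpolation=2)]))
```

```text
[ 0.4378 -0.0973  0.1991] [ 0.1639  0.4598 -0.2487]
```

View pics/f.png

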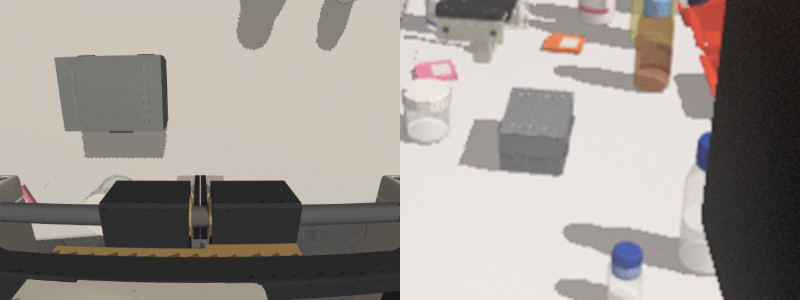

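The lid lies flat and closed, the small bottle is standing, and the gripper is clear of everything. I'm handing in.

```bash
python3 -c "
from station import arm
print(arm.job_done())"
```

```text
the job is handed in; nothing more can be done
None
```

The three cassettes are stacked on the case deck, b at the bottom, then c, then a. The lid is closed and the job is handed in, at about 37 s of the 72 s allowed.

- **Stack:** From the last look before closing, the labels of the three cassettes agree to about 0.5 mm and about 1.2° (0.02 rad). The pile sat within about 2 mm of my deck-centre estimates and turned within about 1° of the case. The clipped corners are at the front left; I saw this for b and c once placed, and for a before I lifted it. I did not look inside the case again after the lid came down.
- **Lid:** I pushed it over from behind and pressed it down with about 27 N. The fingertip stopped at 67–68 mm, against 68 mm for a closed case, and the last picture shows the lid flat.
- **Bystanders:** The small bottle was upright in the last picture. The flask was out of that final crop; it stood at its place in an earlier view and I did not work near it afterwards.

**Disagreement with the description:** The fingertips stand about 5 mm behind the tool point, not 22 mm ahead of it. My first grasp of cassette b therefore closed in the air above it without touching anything. On the second try I held b by only its top couple of millimetres, so I found the true height by touching the bench and used that for c and a.

I viewed 16 pictures, six over the budget of 10.

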